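# Start a touch-free film exposure in the glass studio

## Robot

A 7-joint arm with a two-finger parallel gripper is mounted at the origin on the work surface. World frame = base frame: x ahead of the robot, y to its left, z up, the work surface at z = 0. Lengths are in m, angles in rad, forces in N, time in s.
With the tool pointing down it reaches from about 0.4 to 0.85 m from the base axis. Payload 10.4 kg.
Tool frame: the origin (TCP) lies at the very end of the fingers, on their centre line; the grasp point (between the pads) lies 19 mm behind it (manip.grip_point_offset is the distance from the TCP to the grasp point, in m); z points along the fingers, y is the line along which they close (so a half turn about z gives the same grasp; the last joint's range is limited). The gripper opens to 85 mm and grips with 20 to 120 N. Pads are 22 mm wide; open, the fingers measure 114 mm over their backs; the gripper's body (76 mm by 85 mm) begins 54 mm behind the grasp point. The pads swing forward as they close: fully open they stand 13 mm farther back than shut.
Start: joints at [-0.023, 0.332, -0.065, 1.46, 0.022, 1.35, -0.088], TCP at [0.625, 0, 0.231] pointing down, gripper open.
Joint ranges: [-2.6, 2.6], [-0.5, 2.12], [-1.47, 1.34], [0.16, 2.42], [-1.27, 4.41], [0.06, 2.06], [-2.6, 2.6]. Speed limits (rad/s): [2.22, 2.22, 2.79, 2.79, 3.14, 3.14, 3.14].

## Interface

Orientations are given as a unit quaternion [x, y, z, w].
In Python, from workcell import manip gives the robot as it stands. The module is installed in compiled form; this text tells all that it offers.
- The arm moves only by the shell command python3 -m inch 'ROWS' [OPENING] [FORCE]. ROWS is JSON, a list of rows, each a list of 2 entries, a list of its own where there are three numbers: the shift along the tool's x, y, z each as a share of 0.08 m, from -1 to 1, then the turn, a rotation vector about the tool's x, y, z each as a share of 45 degrees, from -1 to 1. A call has exactly 10 rows; each row is the pose to reach, as a shift and turn from the pose commanded when the call began, along the tool's axes at that moment; what a row does not reach only later rows make up. A row lasts 1/10 s, in which the tool goes at most 50 mm and 8.59 degrees, less where a joint would pass 70% of its speed; a pose out of reach is approached as far as the arm can. A call with a number of a shift or a turn outside -1 to 1 is refused whole. A call with a gripper value outside its range is refused whole. OPENING is the opening, from 0 (shut) to 1 (fully open), set as the call begins (- or left out, the last holds). The fingers move at their own pace and stop on an object; FORCE is the grip in N (left out, the last holds). Time passes only in rows, so rows that repeat a pose let the fingers close, or fill a call up. It gives the time, the measured TCP pose, the force, the opening and the grip force at its end, in the units of the state.
- manip.get_obs(): the state, without advancing time (a new reading comes with each control period).
- manip.camera(name): name is "scene" or "side" or "wrist"; returns the picture (480x640x3 uint8, red, green, blue); there is no depth.
- manip.camera_params(name): a dict with "fov_y" (degrees; the focal length in pixels is half the picture's height over the tangent of half this angle, whatever the lens; pixels are square), "cx", "cy" (the principal point, pixels), "camera_from_world" (4x4, takes a point from world to camera coordinates); the wrist camera has in their place "T_tool_cam" (4x4, takes a point from camera to tool coordinates, whose origin is the TCP and whose axes are the flange's). Camera axes: x right, y up, looking along -z (the intrinsics and any distortion apply to the point x, -y, -z); pixel columns grow to the right and rows downward; lengths in m; the calibration is good to about 2 mm. A picture is of the moment at which its call begins: read the wrist's pose just before it. camera_params takes no time and is no camera call.
- manip.hand_in(): hands the job in; it is judged then, once.
The state is a dict: "clock": time; "joint_pos": joint angles; "joint_velocities": joint speeds; "tau": joint torques, N m; "position": TCP position; "ee_rot": TCP orientation; "ft_force": force on the tool from outside, world axes, zero at the start; "torque": the same for the moment, N m; "grip_width": opening from 0.0 (shut) to 1.0 (fully open); "grasp_force": force on a finger pad.
Only numpy, scipy, OpenCV 4.12 (cv2) and the standard library are available. Lean on these libraries where they do the work, as an engineer would, in place of code of your own. Each camera call takes 0.05 s, during which the arm holds its last target. There are 200 camera calls.

## Task

Push the plate tray fully home into the exposure unit, then start the exposure by pointing at the round-eyed touch-free switch: hold closed fingertips about 3 cm above the middle of its eye for a good two seconds without touching it, then draw the hand well clear. Do not point at the round eye before the tray is home, keep the fingertips away from the eyes of the other two switches (square eye and bar eye), and do not touch any switch or displace anything else on the bench; nothing is to be gripped or lifted.

Things in the scene. Friction and masses are not known exactly. Their poses are not given: they have to be found in the camera images.
- tray (a joint): How far the plate tray has been pushed into the exposure unit (m): 0 is fully out, 0.140 fully home at a hard stop; it grows as the tray is pushed along its own +x axis, away from the robot. It slides stiffly (2.5 N of friction plus damping), has no spring or latch and stays where it is left.
- tray_front (a point): The aluminium plate tray: a solid flat drawer 150 mm wide, 270 mm long, from 7 to 63 mm above the bench, a glass plate on top. This point is the centre of its flat front face (towards the robot), 35 mm above the bench; x points into the unit (the push direction), y left along the face, z up. When home, the face still stands 110 mm out of the hood.
- unit: Fixed exposure unit: grey hood 220 mm wide, 190 mm deep, 102 mm high, on a base plate 160 mm wide, 6 mm high on which the tray slides. Origin at bench level under the tray's front face when the tray is home; x is the push direction. The hood begins at x = 110 mm; the base plate reaches from x = -150 to 290 mm.
- round_switch_eye (a point): White square box 70 x 70 mm, 40 mm high with its eye, standing loose on the bench (300 g). Its black eye on the top is a round disc 48 mm across. Touch-free switch: it must not be touched. This point is the centre of the eye's top face, 40 mm above the bench; its z axis points up.
- square_switch_eye (a point): White square box 70 x 70 mm, 40 mm high with its eye, standing loose on the bench (300 g). Its black eye on the top is a square 46 x 46 mm. Touch-free switch: it must not be touched. This point is the centre of the eye's top face, 40 mm above the bench; its z axis points up.
- bar_switch_eye (a point): White square box 70 x 70 mm, 40 mm high with its eye, standing loose on the bench (300 g). Its black eye on the top is a narrow bar 58 x 16 mm, long along its y axis. Touch-free switch: it must not be touched. This point is the centre of the eye's top face, 40 mm above the bench; its z axis points up.
- tape: Bystander: roll of cream masking tape lying flat, 90 mm outside diameter, 25 mm high; origin at the centre of its underside.
- knife: Bystander: red-handled craft knife lying flat, 130 x 18 mm, 12 mm high; origin on its underside near the middle, x along the blade.
- sprayer: Bystander: white trigger spray bottle, 64 mm diameter, 200 mm high; origin at the centre of its underside.
- jar: Bystander: lidded glass jar, 64 mm diameter, 75 mm high; origin at the centre of its underside.
- block: Bystander: cork sanding block 100 x 60 mm, 35 mm high; origin at the centre of its underside.
- pot: Bystander: open white ceramic cup, 80 mm across the rim, 80 mm high; origin at the centre of its underside.
Things that resemble listed ones, but are neither listed nor needed, are in the scene too. What is shaped like the part that bears round_switch_eye but blue or yellow is not meant.

How it is judged:
On the way, in this order (a step that is already met when the one before it is completed fails the run):
1. the tray is pushed fully home (value of joint tray above 0.134 m), for 0.2 s.
2. the fingertips dwell close above the middle of the round eye for two seconds (horizontal distance between the grasp point and round_switch_eye below 0.02 m and z of the grasp point in the frame of round_switch_eye between 0 and 0.085 m), for 2 s.
At the end, for the whole second after the job is handed in: Tray within 6 mm of its stop; hand more than 12 cm from the round eye; switches within 10 mm and bystanders within 20 mm of their starts. Pointing: grasp point (19 mm behind the fingertips) within 20 mm sideways of the eye's centre and under 85 mm above it, for 2 s (value of joint tray above 0.134 m and distance between the grasp point and round_switch_eye above 0.12 m and distance of each of round_switch_eye, square_switch_eye, bar_switch_eye from where it was at the start of the episode below 0.01 m and distance of each of tape, knife, sprayer, jar, block, pot from where it was at the start of the episode below 0.02 m); the robot touches nothing.
It fails at once if a switch is touched (more than 0.3 N) (contact force between any of the fingers, the arm and round_switch above 0.3 N or contact force between any of the fingers, the arm and square_switch above 0.3 N or contact force between any of the fingers, the arm and bar_switch above 0.3 N).
It fails at once if the round eye is pointed at (within 20 mm sideways, 85 mm above) before the tray is home ((horizontal distance between the grasp point and round_switch_eye below 0.02 m and z of the grasp point in the frame of round_switch_eye between 0 and 0.085 m) and not (value of joint tray above 0.134 m)).
It fails at once if another eye is pointed at (within 25 mm sideways, 85 mm above) ((horizontal distance between the grasp point and square_switch_eye below 0.025 m and z of the grasp point in the frame of square_switch_eye between 0 and 0.085 m) or (horizontal distance between the grasp point and bar_switch_eye below 0.025 m and z of the grasp point in the frame of bar_switch_eye between 0 and 0.085 m)).
It fails at once if a switch is displaced by more than 10 mm (distance of any of round_switch_eye, square_switch_eye, bar_switch_eye from where it was at the start of the episode above 0.01 m).
It fails at once if a bystander is displaced or lifted by more than 20 mm (distance of any of tape, knife, sprayer, jar, block, pot from where it was at the start of the episode above 0.02 m).
It also fails if it takes over 54 s, if anything falls off the work surface, if the arm or the gripper's body presses on something with over 40 N, if the wrist force passes 120 N, or if a joint passes its speed limit or range.

## Working session

There is one attempt and no reset: what is moved stays moved. The work goes in short steps, Python scripts to look and compute and a shell command to move; the robot and the scene stay as the last step left them, time stands still between calls to the robot, and variables do not carry over. Pictures are saved under pics/ and viewed, at most 10 in all, crops included, and the job is handed in when it is done.

```bash
mkdir -p pics; cat > h.py <<'E'
import numpy as np, cv2
from workcell import manip
from scipy.spatial.transform import Rotation as R
def ray(P,u,v,z,obs=None):
    f=240/np.tan(np.radians(P['fov_y'])/2)
    d=np.array([(u-P['cx'])/f,-(v-P['cy'])/f,-1.])
    if 'camera_from_world' in P: T=np.linalg.inv(np.array(P['camera_from_world']))
    else:
        T=np.eye(4);T[:3,:3]=R.from_quat(obs['ee_rot']).as_matrix();T[:3,3]=obs['position'];T=T@np.array(P['T_tool_cam'])
    o=T[:3,3];d=T[:3,:3]@d
    return o+d*(z-o[2])/d[2]
E
python3 - <<'E'
from h import *
o=manip.get_obs();print({k:np.round(v,3) for k,v in o.items()})
for n in("scene","side","wrist"):
    p=manip.camera_params(n);print(n,p)
    cv2.imwrite(f"pics/{n}0.png",cv2.cvtColor(manip.camera(n),cv2.COLOR_RGB2BGR))
E
```

```text
{'clock': np.float64(0.0), 'joint_pos': array([-0.023,  0.333, -0.065,  1.461,  0.022,  1.35 , -0.088]), 'joint_velocities': array([-0.   ,  0.001, -0.001, -0.001,  0.001,  0.002, -0.001]), 'tau': array([ 0.0000e+00, -6.2545e+01,  5.0000e-02, -3.9161e+01,  1.6000e-02,
        1.0000e-02, -0.0000e+00]), 'position': array([0.625, 0.   , 0.231]), 'ee_rot': array([ 0.707,  0.707, -0.001, -0.   ]), 'ft_force': array([ 0.209, -0.669, -1.193]), 'torque': array([ 0.058,  0.005, -0.041]), 'grasp_force': np.float64(0.0), 'grip_width': np.float64(0.999)}
scene {'fov_y': 46.37619516895458, 'cx': 317.21504619176795, 'cy': 246.85040115820158, 'camera_from_world': array([[ 0.76462213,  0.64441017,  0.00940934, -0.3943197 ],
       [-0.47962762,  0.55922684,  0.67618243,  0.23664514],
       [ 0.43047688, -0.52153703,  0.73667414, -1.8919905 ],
       [ 0.        ,  0.        ,  0.        ,  1.        ]])}
side {'fov_y': 55.31738466693419, 'cx': 316.8325010180118, 'cy': 242.3722837307215, 'camera_from_world': array([[-0.94903268, -0.31511591, -0.00623999,  0.4934231 ],
       [ 0.19308279, -0.59692656,  0.77871543, -0.16319039],
       [-0.24911044,  0.73782155,  0.62734627, -1.1677475 ],
       [ 0.        ,  0.        ,  0.        ,  1.        ]])}
wrist {'fov_y': 67.32807061606462, 'cx': 320.2393804120432, 'cy': 250.17486636257954, 'T_tool_cam': array([[ 9.65780924e-04,  9.58843894e-01,  2.83932131e-01,
         7.25465932e-02],
       [ 9.99999412e-01, -1.06590786e-03,  1.98142011e-04,
        -4.20482259e-04],
       [ 4.92632747e-04,  2.83931773e-01, -9.58844359e-01,
        -1.43883244e-01],
       [ 0.00000000e+00,  0.00000000e+00,  0.00000000e+00,
         1.00000000e+00]])}
```

View pics/scene0.png

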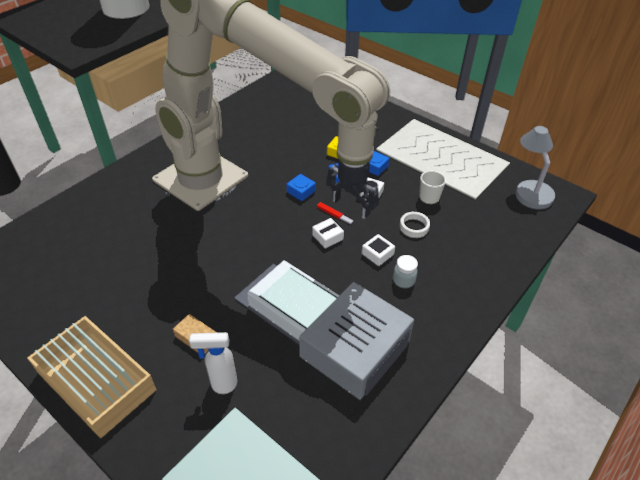

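View pics/side0.png

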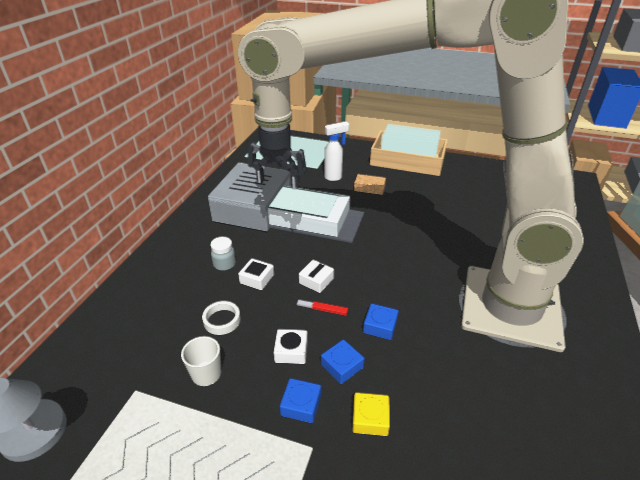

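View pics/wrist0.png

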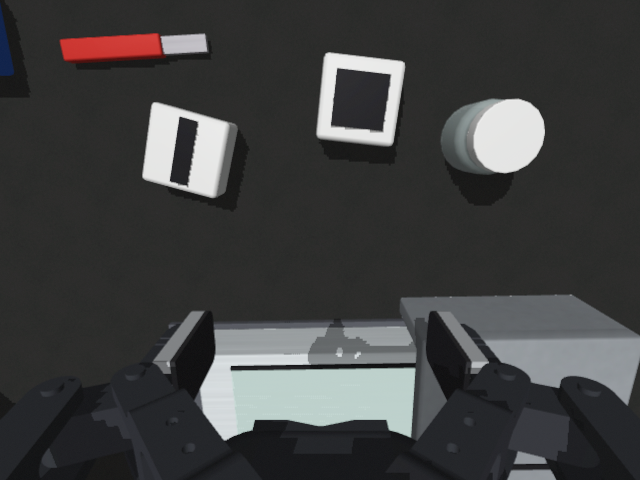

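Candidates for the round switch, in side pixels:
- White box with a round eye (291,345). This is my choice.
- White box with a square eye (256,272).
- White box with a bar eye (316,274).
- Blue boxes (381,321), (342,360) and (300,399).
- Yellow box (371,413).

The tray front is near (348,212). I'll check both in one close crop.

```bash
python3 - <<'E'
from h import *
s=cv2.imread("pics/side0.png");w=cv2.imread("pics/wrist0.png")
a=cv2.resize(s[170:250,200:380],(800,356),interpolation=cv2.INTER_CUBIC)
b=cv2.resize(s[320:370,260:325],(312,240),interpolation=cv2.INTER_CUBIC)
c=cv2.resize(cv2.imread("pics/scene0.png")[250:340,225:345],(320,240),interpolation=cv2.INTER_CUBIC)
im=np.zeros((600,800,3),np.uint8);im[:356]=a;im[358:598,:312]=b;im[358:598,320:640]=c
cv2.imwrite("pics/crop.png",im)
P=manip.camera_params("side")
g=cv2.cvtColor(s,cv2.COLOR_BGR2GRAY)
for n,(x0,y0,x1,y1) in dict(round=(276,331,306,352),square=(243,259,270,281),bar=(303,261,331,284)).items():
    m=(g[y0:y1,x0:x1]<90).astype(np.uint8)
    k,l,st,ce=cv2.connectedComponentsWithStats(m)
    for i in range(1,k):
        if st[i,4]>25: print(n,st[i,4],ce[i]+[x0,y0],ray(P,*(ce[i]+[x0,y0]),.04).round(4))
PS=manip.camera_params("scene")
for n,u,v,z in [("jar top",221,243,.075),("tape",221,318,.025),("pot",202,349,.08),("knife",335,309,.012),("knifetip",298,302,.012),("block",370,180,.035),("sprayer",333,178,0)]:
    print(n,ray(P,u,v,z).round(3))
o=manip.get_obs();PW=manip.camera_params("wrist")
for n,(u,v) in dict(bar=(184,152),sq=(361,99)).items(): print("wrist",n,ray(PW,u,v,.04,o).round(4))
E
```

```text
round 262 [290.37022901 340.19083969] [0.4813 0.3056 0.04  ]
square 31 [244.90322581 261.38709677] [0.6962 0.0909 0.04  ]
square 30 [265. 260.] [0.6463 0.0687 0.04  ]
square 178 [255.57303371 268.        ] [0.6574 0.1065 0.04  ]
bar 28 [305. 263.] [0.538  0.0466 0.04  ]
bar 41 [325.92682927 262.51219512] [0.4846 0.0272 0.04  ]
bar 73 [316.06849315 270.23287671] [0.5003 0.0649 0.04  ]
jar top [0.771 0.077 0.075]
tape [0.671 0.283 0.025]
pot [0.638 0.416 0.08 ]
knife [0.419 0.158 0.012]
knifetip [0.516 0.164 0.012]
block [ 0.471 -0.437  0.035]
sprayer [ 0.613 -0.467  0.   ]
wrist bar [0.5018 0.0651 0.04  ]
wrist sq [0.659  0.1093 0.04  ]
```

View pics/crop.png

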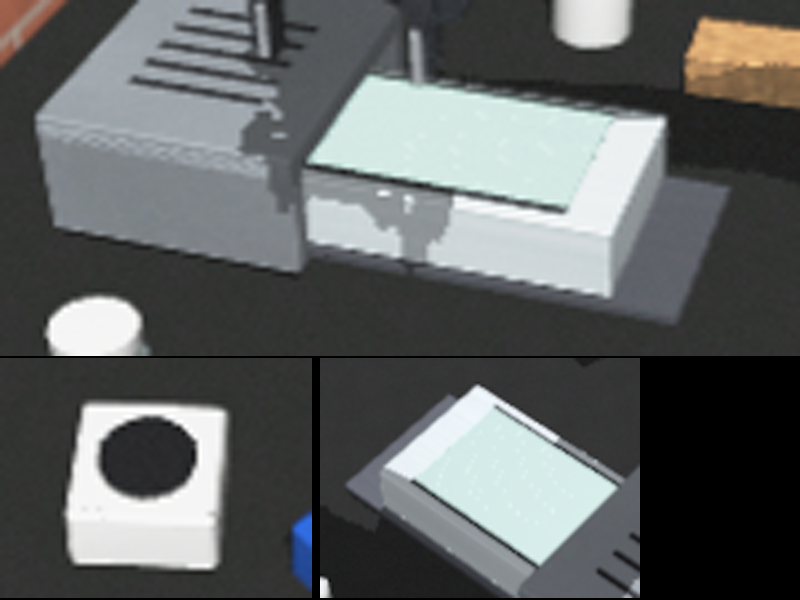

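The crop confirms the choice: white box with a black round disc at side px (290,340). The tray's front top corners are at side (350,196.5) and (338,223), and scene (284,260.5) and (249,291).

```bash
python3 - <<'E'
from h import *
P=manip.camera_params("side");S=manip.camera_params("scene")
def rep(n,p,q):
    d=p-q;n and print(n,p.round(4),q.round(4),"mid",((p+q)/2).round(4),"w",np.linalg.norm(d).round(4),"push yaw",np.degrees(np.arctan2(-d[0],d[1])).round(2))
for n,C,a,b,z in [("side tray",P,(337.7,222.9),(350.1,196.5),.063),("scene tray",S,(284.2,260.5),(249.4,291.3),.063),
 ("side base",P,(352.5,242.4),(364.2,212.1),.006),("scene base",S,(273.8,263.9),(235.1,298.4),.006)]:
    rep(n,ray(C,*a,z),ray(C,*b,z))
E
```

```text
side tray [ 0.4969 -0.1263  0.063 ] [ 0.4991 -0.2739  0.063 ] mid [ 0.498  -0.2001  0.063 ] w 0.1476 push yaw 0.87
scene tray [ 0.5067 -0.1327  0.063 ] [ 0.5098 -0.2726  0.063 ] mid [ 0.5082 -0.2027  0.063 ] w 0.14 push yaw 1.28
side base [ 0.4479 -0.1205  0.006 ] [ 0.4522 -0.2839  0.006 ] mid [ 0.45   -0.2022  0.006 ] w 0.1634 push yaw 1.49
scene base [ 0.4575 -0.1264  0.006 ] [ 0.4625 -0.2869  0.006 ] mid [ 0.46   -0.2067  0.006 ] w 0.1606 push yaw 1.77
```

```bash
python3 -m inch '[[[-0.08,-0.08,0],[0,0,0]],[[-0.16,-0.15,0],[0,0,0]],[[-0.25,-0.23,0],[0,0,0]],[[-0.33,-0.31,0],[0,0,0]],[[-0.42,-0.38,0],[0,0,0]],[[-0.5,-0.46,0],[0,0,0]],[[-0.58,-0.54,0],[0,0,0]],[[-0.67,-0.62,0],[0,0,0]],[[-0.75,-0.7,0],[0,0,0]],[[-0.83,-0.77,0],[0,0,0]]]' 0 20
python3 -m inch '[[[-0.08,-0.08,0],[0,0,0]],[[-0.16,-0.15,0],[0,0,0]],[[-0.25,-0.23,0.1],[0,0,0]],[[-0.33,-0.31,0.15],[0,0,0]],[[-0.42,-0.38,0.2],[0,0,0]],[[-0.5,-0.46,0.25],[0,0,0]],[[-0.58,-0.54,0.3],[0,0,0]],[[-0.67,-0.62,0.3],[0,0,0]],[[-0.75,-0.7,0.4],[0,0,0]],[[-0.83,-0.77,0.4],[0,0,0]]]'
python3 -m inch '[[[-0.08,-0.08,0],[0,0,0]],[[-0.16,-0.15,0],[0,0,0]],[[-0.25,-0.23,0.1],[0,0,0]],[[-0.33,-0.31,0.15],[0,0,0]],[[-0.42,-0.38,0.2],[0,0,0]],[[-0.5,-0.46,0.3],[0,0,0]],[[-0.58,-0.54,0.4],[0,0,0]],[[-0.67,-0.62,0.5],[0,0,0]],[[-0.83,-0.77,0.6],[0,0,0]],[[-0.83,-0.77,0.6],[0,0,0]]]'
```

```text
clock: 1.15
position: [0.5629, -0.0669, 0.2313]
ee_rot: [0.707, 0.707, 0.0, 0.0]
ft_force: [0.2, 0.1, 0.2]
grip_width: 0.003
grasp_force: 0.0
clock: 2.15
position: [0.5008, -0.1333, 0.1983]
ee_rot: [0.707, 0.707, -0.0, -0.001]
ft_force: [0.1, 0.6, -0.3]
grip_width: 0.002
grasp_force: 0.0
clock: 3.15
position: [0.438, -0.2009, 0.1499]
ee_rot: [0.708, 0.706, -0.001, -0.001]
ft_force: [-0.6, 0.3, -0.0]
grip_width: 0.002
grasp_force: 0.0
```

```bash
python3 - <<'E'
from h import *
cv2.imwrite("pics/s1.png",np.hstack([cv2.cvtColor(manip.camera(n),cv2.COLOR_RGB2BGR)[y:y+300,x:x+400] for n,x,y in (("side",180,60),("wrist",240,180))]))
E
```

```text
(no output)
```

View pics/s1.png

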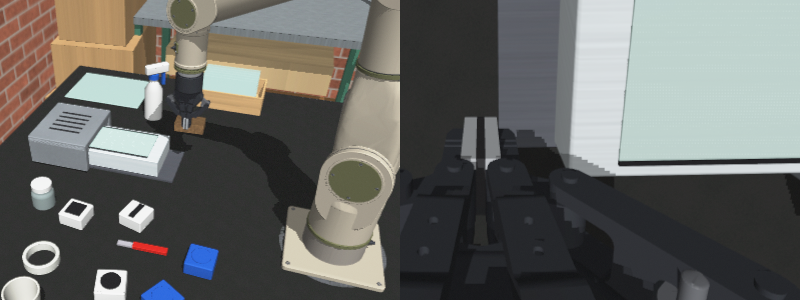

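The side view shows the fingertips over the base plate, in front of the tray face. The wrist view puts the tray's top front edge at about u=415, right of the fingers, so it is clear to go down.

```bash
python3 -m inch '[[[0,0,0.1],[0,0,0]],[[0,0,0.2],[0,0,0]],[[0,0,0.3],[0,0,0]],[[0,0,0.4],[0,0,0]],[[0,0,0.5],[0,0,0]],[[0,0,0.6],[0,0,0]],[[0,0,0.7],[0,0,0]],[[0,0,0.8],[0,0,0]],[[0,0,0.9],[0,0,0]],[[0,0,0.95],[0,0,0]]]'
python3 -m inch '[[[0,0.03,0.1],[0,0,0]],[[0,0.06,0.2],[0,0,0]],[[0,0.1,0.3],[0,0,0]],[[0,0.15,0.4],[0,0,0]],[[0,0.2,0.5],[0,0,0]],[[0,0.25,0.55],[0,0,0]],[[0,0.3,0.55],[0,0,0]],[[0,0.35,0.55],[0,0,0]],[[0,0.4,0.55],[0,0,0]],[[0,0.45,0.55],[0,0,0]]]'
python3 -m inch '[[[0,0.05,0],[0,0,0]],[[0,0.1,0],[0,0,0]],[[0,0.15,0],[0,0,0]],[[0,0.2,0],[0,0,0]],[[0,0.25,0],[0,0,0]],[[0,0.3,0],[0,0,0]],[[0,0.35,0],[0,0,0]],[[0,0.4,0],[0,0,0]],[[0,0.45,0],[0,0,0]],[[0,0.5,0],[0,0,0]]]'
```

```text
clock: 4.25
position: [0.4399, -0.1991, 0.0744]
ee_rot: [0.707, 0.707, -0.0, -0.0]
ft_force: [-0.1, 0.1, 0.0]
grip_width: -0.002
grasp_force: 0.0
clock: 5.25
position: [0.4768, -0.1992, 0.0317]
ee_rot: [0.707, 0.707, 0.0, 0.0]
ft_force: [0.6, 0.4, -0.6]
grip_width: -0.002
grasp_force: 0.0
clock: 6.25
position: [0.5164, -0.199, 0.0312]
ee_rot: [0.707, 0.707, -0.0, -0.0]
ft_force: [-3.2, 2.8, 1.0]
grip_width: 0.002
grasp_force: 1.4
```

```bash
python3 -m inch '[[[0,0.06,0],[0,0,0]],[[0,0.12,0],[0,0,0]],[[0,0.18,0],[0,0,0]],[[0,0.24,0],[0,0,0]],[[0,0.3,0],[0,0,0]],[[0,0.36,0],[0,0,0]],[[0,0.42,0],[0,0,0]],[[0,0.48,0],[0,0,0]],[[0,0.54,0],[0,0,0]],[[0,0.6,0],[0,0,0]]]'
python3 -m inch '[[[0,0.03,0],[0,0,0]],[[0,0.06,0],[0,0,0]],[[0,0.09,0],[0,0,0]],[[0,0.12,0],[0,0,0]],[[0,0.15,0],[0,0,0]],[[0,0.18,0],[0,0,0]],[[0,0.21,0],[0,0,0]],[[0,0.24,0],[0,0,0]],[[0,0.25,0],[0,0,0]],[[0,0.25,0],[0,0,0]]]'
```

```text
clock: 7.25
position: [0.5647, -0.1992, 0.0313]
ee_rot: [0.707, 0.707, 0.0, 0.0]
ft_force: [-3.4, 3.1, -0.1]
grip_width: 0.003
grasp_force: 1.4
clock: 8.25
position: [0.5846, -0.1994, 0.0314]
ee_rot: [0.707, 0.707, 0.0, 0.0]
ft_force: [-1.0, 0.3, -0.4]
grip_width: 0.0
grasp_force: 0.4
```

Creep on in small steps until the stop is felt.

```bash
python3 -m inch '[[[0,0.02,0],[0,0,0]],[[0,0.03,0],[0,0,0]],[[0,0.05,0],[0,0,0]],[[0,0.06,0],[0,0,0]],[[0,0.07,0],[0,0,0]],[[0,0.08,0],[0,0,0]],[[0,0.09,0],[0,0,0]],[[0,0.1,0],[0,0,0]],[[0,0.11,0],[0,0,0]],[[0,0.12,0],[0,0,0]]]'
```

```text
clock: 9.25
position: [0.5898, -0.1993, 0.0313]
ee_rot: [0.707, 0.707, -0.002, -0.003]
ft_force: [-27.9, 4.0, 22.3]
grip_width: 0.0
grasp_force: 14.3
```

Stop felt: 28 N at x = 0.590. I'll back off, rise and cross to the round switch at a safe height.

```bash
python3 -m inch '[[[0,0,0],[0,0,0]],[[0,0,0],[0,0,0]],[[0,-0.1,0],[0,0,0]],[[0,-0.2,0],[0,0,0]],[[0,-0.3,0],[0,0,0]],[[0,-0.4,-0.1],[0,0,0]],[[0,-0.5,-0.3],[0,0,0]],[[0,-0.55,-0.5],[0,0,0]],[[0,-0.55,-0.75],[0,0,0]],[[0,-0.55,-1],[0,0,0]]]'
python3 -m inch '[[[0,0,-0.1],[0,0,0]],[[0,0,-0.2],[0,0,0]],[[0,0,-0.3],[0,0,0]],[[0,0,-0.4],[0,0,0]],[[0.1,0,-0.5],[0,0,0]],[[0.2,0,-0.6],[0,0,0]],[[0.3,0,-0.7],[0,0,0]],[[0.4,0,-0.8],[0,0,0]],[[0.5,0,-0.9],[0,0,0]],[[0.6,0,-1],[0,0,0]]]'
for i in 1 2 3; do python3 -m inch '[[[0.1,0,0],[0,0,0]],[[0.2,0,0],[0,0,0]],[[0.3,0,0],[0,0,0]],[[0.4,0,0],[0,0,0]],[[0.5,0,0],[0,0,0]],[[0.6,0,0],[0,0,0]],[[0.7,0,0],[0,0,0]],[[0.8,0,0],[0,0,0]],[[0.9,0,0],[0,0,0]],[[1,0,0],[0,0,0]]]' | grep -E "clock|position|ft"; done
python3 - <<'E'
from h import *
o=manip.get_obs();print(o['position'],o['ee_rot'])
w,s=[cv2.cvtColor(manip.camera(n),cv2.COLOR_RGB2BGR) for n in("wrist","side")]
cv2.imwrite("pics/w2.png",w);cv2.imwrite("pics/s2.png",s)
a=cv2.resize(w,(400,300));b=cv2.resize(s[150:270,190:350],(400,300))
cv2.imwrite("pics/v2.png",np.hstack([a,b]))
E
```

```text
clock: 10.25
position: [0.5499, -0.1993, 0.1132]
ee_rot: [0.707, 0.707, 0.0, 0.001]
ft_force: [0.7, 0.2, -0.9]
grip_width: -0.004
grasp_force: 0.0
clock: 11.25
position: [0.5498, -0.1503, 0.192]
ee_rot: [0.707, 0.707, 0.0, 0.0]
ft_force: [0.1, -0.2, 0.6]
grip_width: -0.0
grasp_force: 0.0
clock: 12.25
position: [0.5498, -0.0706, 0.1913]
ft_force: [0.8, -0.2, 0.4]
clock: 13.25
position: [0.5498, 0.0095, 0.1913]
ft_force: [-0.3, 1.0, 0.1]
clock: 14.25
position: [0.5498, 0.0895, 0.1913]
ft_force: [0.3, -0.1, -0.0]
[0.54983663 0.08952143 0.19134055] [7.07091037e-01 7.07122521e-01 6.46720849e-05 3.73444880e-05]
```

View pics/v2.png

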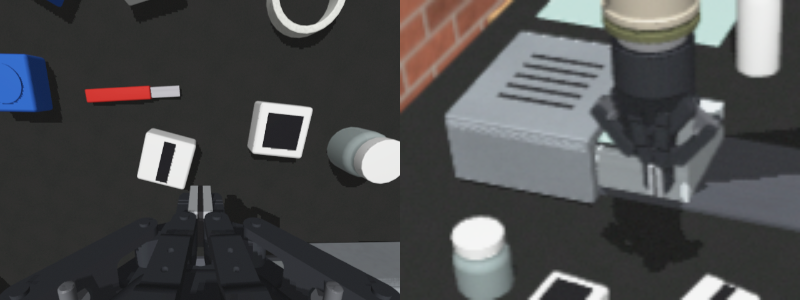

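Wrist view: bar, square, knife and jar stand as before. Side view: the tray is home, with a short stub outside the hood. On towards the round eye, staying high.

```bash
for i in 1 2; do python3 -m inch '[[[0.1,-0.04,0],[0,0,0]],[[0.2,-0.08,0],[0,0,0]],[[0.3,-0.12,0],[0,0,0]],[[0.4,-0.16,0],[0,0,0]],[[0.5,-0.2,0],[0,0,0]],[[0.6,-0.25,0],[0,0,0]],[[0.7,-0.3,0],[0,0,0]],[[0.8,-0.35,0],[0,0,0]],[[0.9,-0.4,0],[0,0,0]],[[1,-0.43,0],[0,0,0]]]' | grep -E "clock|position|ft"; done
python3 - <<'E'
from h import *
o=manip.get_obs();print(o['position'])
w=cv2.cvtColor(manip.camera("wrist"),cv2.COLOR_RGB2BGR);cv2.imwrite("pics/w3.png",w)
P=manip.camera_params("wrist")
g=cv2.cvtColor(w,cv2.COLOR_BGR2GRAY);hsv=cv2.cvtColor(w,cv2.COLOR_BGR2HSV)
m=((g>140)&(hsv[...,1]<50)).astype(np.uint8)
cs,hi=cv2.findContours(m,cv2.RETR_CCOMP,cv2.CHAIN_APPROX_NONE)
for c,h in zip(cs,hi[0]):
    A=cv2.contourArea(c)
    if A>500:
        (x,y),_,_=cv2.fitEllipse(c);print("hole" if h[3]>=0 else "outer",A,round(x,1),round(y,1),ray(P,x,y,.04,o).round(4))
E
```

```text
clock: 15.35
position: [0.515, 0.1695, 0.1914]
ft_force: [-0.2, -0.0, -0.3]
clock: 16.35
position: [0.4806, 0.2495, 0.1914]
ft_force: [-0.4, -0.1, 1.1]
[0.48059648 0.24953434 0.19135928]
outer 1831.0 624.6 413.6 [0.7806 0.0669 0.04  ]
outer 3038.0 504.5 360.9 [0.6534 0.1264 0.04  ]
outer 8814.5 547.9 198.3 [0.6666 0.2792 0.04  ]
hole 4780.0 548.4 196.7 [0.6668 0.2805 0.04  ]
outer 7444.0 322.2 160.0 [0.4816 0.3095 0.04  ]
hole 2978.5 322.4 162.6 [0.4818 0.3075 0.04  ]
outer 3289.0 579.3 17.6 [0.6657 0.4089 0.04  ]
```

View pics/w3.png

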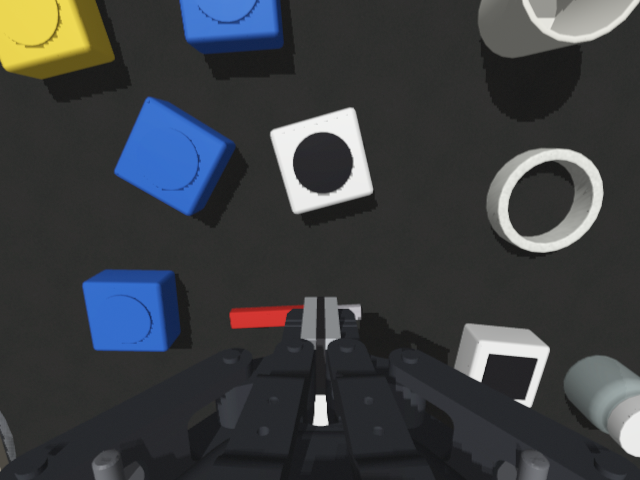

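The round eye is at wrist px (322,163), which gives (0.482, 0.307) and agrees with the side view. I'll go above it and lower to 35 mm.

```bash
python3 -m inch '[[[0.1,0,0],[0,0,0]],[[0.2,0,0],[0,0,0]],[[0.3,0,0],[0,0,0]],[[0.4,0,0.1],[0,0,0]],[[0.5,0,0.2],[0,0,0]],[[0.6,0.01,0.3],[0,0,0]],[[0.71,0.01,0.4],[0,0,0]],[[0.71,0.01,0.5],[0,0,0]],[[0.71,0.01,0.6],[0,0,0]],[[0.71,0.01,0.7],[0,0,0]]]'
python3 -m inch '[[[0,0,0.1],[0,0,0]],[[0,0,0.2],[0,0,0]],[[0,0,0.3],[0,0,0]],[[0,0,0.4],[0,0,0]],[[0,0,0.5],[0,0,0]],[[0,0,0.6],[0,0,0]],[[0,0,0.7],[0,0,0]],[[0,0,0.75],[0,0,0]],[[0,0,0.75],[0,0,0]],[[0,0,0.75],[0,0,0]]]'
for i in 1 2 3; do python3 -m inch '[[[0,0,0],[0,0,0]],[[0,0,0],[0,0,0]],[[0,0,0],[0,0,0]],[[0,0,0],[0,0,0]],[[0,0,0],[0,0,0]],[[0,0,0],[0,0,0]],[[0,0,0],[0,0,0]],[[0,0,0],[0,0,0]],[[0,0,0],[0,0,0]],[[0,0,0],[0,0,0]]]' | grep -E "clock|position|ft"; done
python3 - <<'E'
from h import *
w,s=[cv2.cvtColor(manip.camera(n),cv2.COLOR_RGB2BGR) for n in("wrist","side")]
cv2.imwrite("pics/v4.png",np.hstack([cv2.resize(w,(400,300)),cv2.resize(s[260:410,200:400],(400,300))]))
E
```

```text
clock: 17.4
position: [0.482, 0.3051, 0.1346]
ee_rot: [0.707, 0.707, -0.0, 0.0]
ft_force: [0.0, -0.9, 1.0]
grip_width: 0.003
grasp_force: 0.0
clock: 18.4
position: [0.4819, 0.3057, 0.0755]
ee_rot: [0.707, 0.707, 0.0, 0.0]
ft_force: [-0.1, 1.4, 0.2]
grip_width: -0.002
grasp_force: 0.0
clock: 19.4
position: [0.4819, 0.3056, 0.0753]
ft_force: [0.4, 0.4, -0.2]
clock: 20.4
position: [0.4818, 0.3056, 0.0753]
ft_force: [-0.8, -0.7, -0.4]
clock: 21.4
position: [0.4818, 0.3056, 0.0753]
ft_force: [-0.4, -0.5, -0.1]
```

View pics/v4.png

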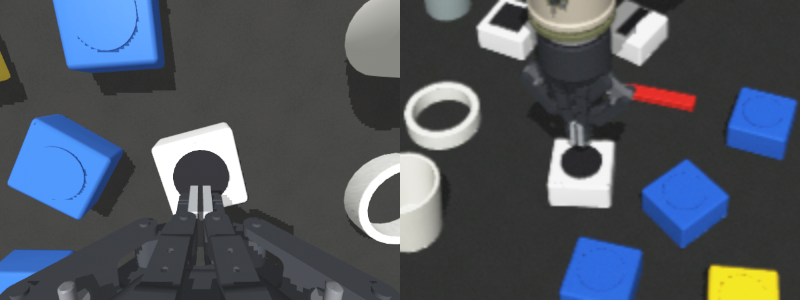

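The fingertips hover centrally over the round eye in both views, about 35 mm up. They have held there for more than 3 s, so I'll rise straight up.

```bash
for i in 1 2; do python3 -m inch '[[[0,0,-0.1],[0,0,0]],[[0,0,-0.2],[0,0,0]],[[0,0,-0.3],[0,0,0]],[[0,0,-0.4],[0,0,0]],[[0,0,-0.5],[0,0,0]],[[0,0,-0.6],[0,0,0]],[[0,0,-0.7],[0,0,0]],[[0,0,-0.8],[0,0,0]],[[0,0,-1],[0,0,0]],[[0,0,-1],[0,0,0]]]' | grep -E "clock|position|ft"; done
python3 - <<'E'
from h import *
print(manip.get_obs()['position']);print(manip.hand_in())
E
```

```text
clock: 22.5
position: [0.4827, 0.3063, 0.1575]
ft_force: [0.3, 0.3, 1.1]
clock: 23.5
position: [0.4826, 0.3062, 0.2376]
ft_force: [0.9, 0.3, 1.2]
[0.48258418 0.30620343 0.23757932]
the job is handed in; nothing more can be done
None
```

The tray is home against its stop, the round eye was pointed at for over 3 s from about 35 mm without touching it, and the job was handed in at about 23.5 s with the hand about 20 cm clear; no verdict came back.

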